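Zero the bench gauge with the stylus

TASK

Take the stylus out of its stand and use its thin tip to press the white button at the bottom of the round recess on the gauge readout fully down, holding it down for about a second to zero the gauge. Do not press the button in the square recess. Then put the stylus back upright in the hole of its stand, collar resting on the plate, and let go.

Things in the scene. Friction and masses are not known exactly. Their poses are not given: they have to be found in the camera images.
- stylus_grip (a point): Centre of the stylus's handle, half-way up. The stylus (80 g) stands upright in its stand: black round handle 20 mm across, 56 mm long; below it a flat dark steel collar 44 mm across, 5 mm thick, its underside 33 mm below this point; then a steel rod 8 mm across, 55 mm long. z points up along the handle. Any yaw of the grip will do.
- stylus_tip (a point): Centre of the lower end of the stylus's rod, on its axis, 88 mm below stylus_grip; z points up along the handle.
- stand_hole (a point): Centre of the 28 mm through hole of the stylus stand, at its plate's upper face. The stand is an 86 mm square aluminium plate on four posts over a 90 mm base, 66 mm high, fixed to the table. The stylus hangs in the hole with its collar resting flat on the plate, handle up; 3 mm are left under the rod's tip.
- console: Gauge readout: grey box 170 mm wide (y), 110 mm deep (x), 50 mm high, fixed to the table; origin at the centre of its underside. Its flat top has a long dark display along the far edge and two recesses 90 mm apart along the near edge, each with a white button at the bottom: a round one (to the left as seen from the robot, +y) and a square one (to the right, -y).
- zero_cap (a point): Centre of the top of the white round button cap (24 mm across) at the bottom of the readout's round recess (28 mm across); 16 mm below the box's flat top when up; moves with the cap. z is up.
- zero (a joint): Travel of the button in the round recess in m: 0 up, 0.006 fully down. A spring pushes it up again: it starts to move at 1.5 N and is fully down at 4 N.
- power (a joint): Travel of the button in the square recess (28 mm wide, cap 24 mm, 16 mm below the top) in m: 0 up, 0.006 fully down. Same spring. Not to be pressed.
Mind the look-alikes: they are no part of the job. What is meant by the part that bears stylus_grip is not green, red or turquoise, and is the smaller of those in its own colour.

How it is judged:
By the outcome, as a careful person would: the job done as asked, in the order asked, and still so for the second after the job is handed in, with the robot touching nothing.
It also fails if it takes over 48 s, if anything falls off the work surface, if the arm or the gripper's body presses on something with over 40 N, if the wrist force passes 120 N, or if a joint passes its speed limit or range.

ROBOT

A 6-joint arm with a two-finger parallel gripper is mounted at the origin on a cart in front of the work surface, level with it; the furniture and walls round the work are solid. World frame = base frame: x ahead of the robot, y to its left, z up, the work surface at z = 0. Lengths are in m, angles in rad, forces in N, time in s.
With the tool pointing down it reaches from about 0.275 to 0.875 m from the base axis. Payload 12.5 kg.
Tool frame: the origin (TCP) lies at the very end of the fingers, on their centre line; the grasp point (between the pads) lies 19 mm behind it; x points along the fingers, y is the direction in which the jaws open and shut, and the axes are right-handed (so a half turn about x gives the same grasp; the last joint's range is limited). The gripper opens to 85 mm and grips with 20 to 120 N. Pads are 22 mm wide; open, the fingers measure 114 mm over their backs; the gripper's body (76 mm by 85 mm) begins 54 mm behind the grasp point. The pads swing forward as they close: fully open they stand 13 mm farther back than shut.
Start: joints at [1.252, 0.351, 1.652, -0, 1.139, -0.085], TCP at [0.127, 0.535, 0.192] pointing down, gripper open.
Joint ranges: [-2.75, 2.75], [-0.79, 2.1], [0.01, 2.65], [-1.57, 4.71], [0.07, 3.14], [-2.87, 2.87]. Speed limits (rad/s): [2.22, 2.22, 2.79, 3.14, 3.14, 3.14].

INTERFACE

Orientations are given as a 3x3 rotation matrix whose columns are the frame's x, y, z axes.
In Python, from bench import manip gives the robot as it stands. Calls block until the motion is done:
- manip.move_ptp(position, orientation): joint-space move of the TCP to a pose.
- manip.move_l(position, attitude=None, max_speed=0.15): straight line of the TCP; attitude=None keeps the orientation; max_speed is the mean speed in m/s.
- manip.move_j(angles): joint-space move.
- manip.set_gripper(opening, effort=None): opening from 0.0 (shut) to 1.0 (fully open); effort is the grip in N (None keeps the last); returns when the fingers have stopped.
- manip.dwell(seconds).
- manip.inverse_kinematics(position, orientation): joint angles nearest the present ones, or None.
- manip.grab_frame(name): name is "scene" or "top" or "wrist"; returns (picture, depth): 384x512x3 uint8, red, green, blue; 384x512 float32, m along the optical axis (not along the pixel's ray), 0 where there is no reading.
- manip.get_calibration(name): a dict with "camera_matrix" (3x3 intrinsics, pixels), "R" (3x3) and "t" (3): a world point X has camera coordinates R X + t. Camera axes: x right, y down, z forward; pixel columns grow to the right and rows downward; lengths in m; the calibration is good to about 2 mm. A picture is of the moment at which its call begins: read the wrist's pose just before it. get_calibration takes no time and is no camera call; for the wrist camera it gives the pose at the moment of the call.
A pose or a line that the arm cannot do raises manip.Unreachable and nothing moves.
- manip.sign_off(): hands the job in, once; it reports no verdict.
Trained networks look in the newest picture that a camera, given by its name, has taken for a name from the list of things; names that differ only in an ending like _2 or _b are one class to them, and where a whole thing is asked for, a point or a joint stands for the part that bears it (a point fixed in the world has none). Each returns a list of dicts, best first, with "confidence" (0 to 1); they miss things now and then, are a little off and sometimes report something else, mostly with a low value. They report only what shows in the picture. A call takes as long as a camera call. They do not tell look-alikes from the thing itself.
- manip.look_for(camera, name): "at" ([x, y, z] in m, in world coordinates, good to about 4 mm: the middle of the surface that is visible of it).
Readings, each from a call of its own:
- manip.current_time(): time.
- manip.current_qpos(): joint angles.
- manip.current_joint_vel(): joint speeds.
- manip.current_joint_torque(): joint torques, N m.
- manip.current_ee_pos(): TCP position.
- manip.current_tcp_rot(): TCP orientation.
- manip.current_force(): force on the tool from outside, world axes, zero at the start.
- manip.current_ft_torque(): the same for the moment, N m.
- manip.current_grip_width(): opening from 0.0 (shut) to 1.0 (fully open).
Only numpy, scipy, OpenCV 4.12 (cv2) and the standard library are available. Lean on these libraries where they do the work, as an engineer would, in place of code of your own. Each camera call takes 0.05 s, during which the arm holds its last target.

## Working session

There is one attempt and no reset: what is moved stays moved. The work goes in short steps, each a Python script; the robot and the scene stay as the last script left them, time stands still between calls to the robot, and variables do not carry over. Pictures are saved under pics/ and viewed, and the job is handed in when it is done.

```bash
mkdir -p pics; ls
python3 - <<'E'
from bench import manip
import cv2
for n in ("scene","top","wrist"):
    p,d=manip.grab_frame(n); cv2.imwrite(f"pics/{n}0.png",p[:,:,::-1])
    for k in ("stylus_grip","stand_hole","zero_cap","console"):
        print(n,k,[( [round(float(v),4) for v in r['at']],round(r['confidence'],2)) for r in manip.look_for(n,k)])
print(manip.current_time(), manip.current_tcp_rot())
E
```

```text
pics
scene stylus_grip [([0.6935, -0.1948, 0.0639], 0.88), ([0.5739, -0.2638, 0.0612], 0.73), ([0.4571, -0.1555, 0.0865], 0.7), ([0.6777, -0.0641, 0.0966], 0.58), ([0.576, -0.1553, 0.0833], 0.54)]
scene stand_hole [([0.567, -0.167, 0.0553], 0.68)]
scene zero_cap [([0.578, -0.1555, 0.0836], 0.39)]
scene console [([0.5084, 0.2114, 0.0517], 0.94)]
top stylus_grip [([0.4669, -0.1423, 0.0822], 0.8), ([0.6956, -0.1869, 0.0589], 0.66), ([0.5729, -0.2562, 0.0599], 0.57), ([0.5842, -0.1476, 0.0748], 0.53)]
top stand_hole [([0.5757, -0.1438, 0.0663], 0.75)]
top zero_cap [([0.4884, 0.2723, 0.0326], 0.54), ([0.5849, -0.1477, 0.07], 0.4)]
top console [([0.5161, 0.2352, 0.0501], 0.71)]
wrist stylus_grip []
wrist stand_hole []
wrist zero_cap []
wrist console []
0.75 [[ 2.45894257e-05  2.31723775e-01  9.72781626e-01]
 [ 3.94756828e-05  9.72781625e-01 -2.31723775e-01]
 [-9.99999999e-01  4.40991734e-05  1.47726873e-05]]
```

View pics/scene0.png

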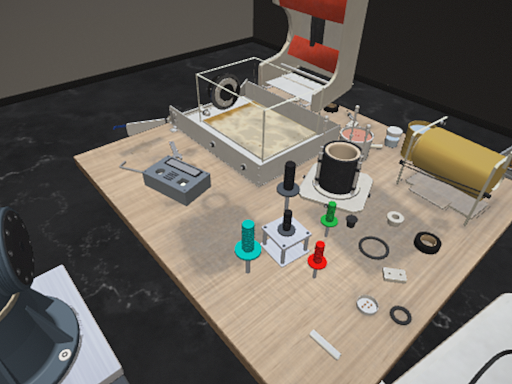

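View pics/top0.png

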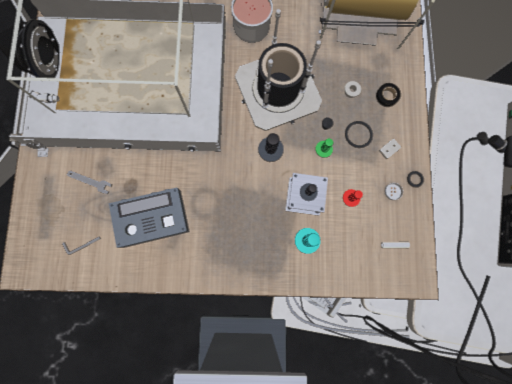

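View pics/wrist0.png

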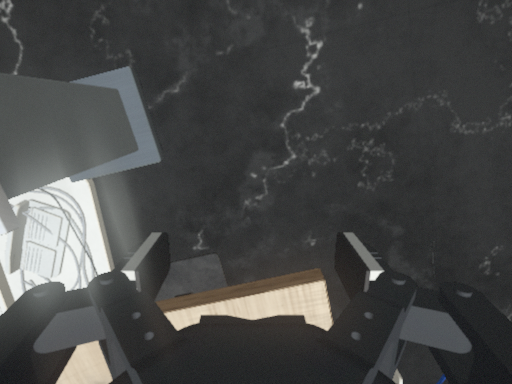

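The black stylus stands in the plate stand (scene ~(288,220), top ~(310,190)). The look-alikes are the turquoise, red and green ones and a larger black one at top (271,147). The console is at top (148,217), slightly yawed, with the round white button at (132,230) and the square one at (168,221). I'll take wrist views next.

```bash
cat > h.py <<'E'
from bench import manip
import numpy as np, cv2
def Rd(a): # jaw axis y at angle a in the xy plane, tool x down
    x=np.array([0,0,-1.]); y=np.array([np.cos(a),np.sin(a),0]); return np.column_stack([x,y,np.cross(x,y)])
def shot(cam,name):
    c=manip.get_calibration(cam); p,d=manip.grab_frame(cam)
    cv2.imwrite(f"pics/{name}.png",p[:,:,::-1]); np.savez(f"pics/{name}.npz",p=p,d=d,K=c["camera_matrix"],R=c["R"],t=c["t"])
    return p,d,c
def pix2w(u,v,z,c): # depth
    K=np.array(c["camera_matrix"]);X=np.linalg.inv(K)@[u,v,1]*z; return np.array(c["R"]).T@(X-np.array(c["t"]))
def ray(u,v,c):
    R=np.array(c["R"]);K=np.array(c["camera_matrix"]);o=-R.T@np.array(c["t"]);d=R.T@np.linalg.inv(K)@[u,v,1];return o,d
def onz(u,v,z,c):
    o,d=ray(u,v,c); return o+d*(z-o[2])/d[2]
def cloud(d,c):
    v,u=np.mgrid[:d.shape[0],:d.shape[1]];K=np.array(c["camera_matrix"])
    X=np.stack([(u-K[0,2])/K[0,0]*d,(v-K[1,2])/K[1,1]*d,d],-1); return (X-np.array(c["t"]))@np.array(c["R"])
E
python3 - <<'E'
from h import *
c=manip.get_calibration("wrist");R=np.array(c["R"]);cam=-R.T@np.array(c["t"])
T=np.array(manip.current_tcp_rot());p=np.array(manip.current_ee_pos())
print("cam in tool",T.T@(cam-p),"cam axes in tool\n",(T.T@R.T).round(3)); print(c["camera_matrix"])
for a in np.deg2rad([-60,-45,-30,0,90,120,135,150]):
    for pos in ([.5,.23,.28],[.58,-.15,.3],[.58,-.15,.08]):
        q=manip.inverse_kinematics(pos,Rd(a)); print(round(np.rad2deg(a)),pos,None if q is None else np.round(q,2))
E
```

```text
cam in tool [-1.81957516e-01 -7.60346204e-06 -7.11786662e-02] cam axes in tool
 [[-0.001 -0.276  0.961]
 [ 1.    -0.001  0.001]
 [ 0.     0.961  0.276]]
[[279.081538     0.         252.01745467]
 [  0.         279.081538   186.99777535]
 [  0.           0.           1.        ]]
-60 [0.5, 0.23, 0.28] [ 0.35  0.28  1.54 -0.    1.33  1.39]
-60 [0.58, -0.15, 0.3] [-0.33  0.36  1.37 -0.    1.41  0.72]
-60 [0.58, -0.15, 0.08] [-0.33  0.57  1.61 -0.    0.96  0.72]
-45 [0.5, 0.23, 0.28] [ 0.35  0.28  1.54 -0.    1.33  1.13]
-45 [0.58, -0.15, 0.3] [-0.33  0.36  1.37 -0.    1.41  0.45]
-45 [0.58, -0.15, 0.08] [-0.33  0.57  1.61 -0.    0.96  0.45]
-30 [0.5, 0.23, 0.28] [ 0.35  0.28  1.54 -0.    1.33  0.87]
-30 [0.58, -0.15, 0.3] [-0.33  0.36  1.37 -0.    1.41  0.19]
-30 [0.58, -0.15, 0.08] [-0.33  0.57  1.61 -0.    0.96  0.19]
0 [0.5, 0.23, 0.28] [ 0.35  0.28  1.54 -0.    1.33  0.35]
0 [0.58, -0.15, 0.3] [-0.33  0.36  1.37 -0.    1.41 -0.33]
0 [0.58, -0.15, 0.08] [-0.33  0.57  1.61 -0.    0.96 -0.33]
90 [0.5, 0.23, 0.28] [ 0.35  0.28  1.54 -0.    1.33 -1.22]
90 [0.58, -0.15, 0.3] [-0.33  0.36  1.37 -0.    1.41 -1.9 ]
90 [0.58, -0.15, 0.08] [-0.33  0.57  1.61 -0.    0.96 -1.9 ]
120 [0.5, 0.23, 0.28] [ 0.35  0.28  1.54 -0.    1.33 -1.75]
120 [0.58, -0.15, 0.3] [-0.33  0.36  1.37 -0.    1.41 -2.43]
120 [0.58, -0.15, 0.08] [-0.33  0.57  1.61 -0.    0.96 -2.43]
135 [0.5, 0.23, 0.28] [ 0.35  0.28  1.54 -0.    1.33 -2.01]
135 [0.58, -0.15, 0.3] [-0.33  0.36  1.37 -0.    1.41 -2.69]
135 [0.58, -0.15, 0.08] [-0.33  0.57  1.61 -0.    0.96 -2.69]
150 [0.5, 0.23, 0.28] [ 0.35  0.28  1.54 -0.    1.33 -2.27]
150 [0.58, -0.15, 0.3] None
150 [0.58, -0.15, 0.08] None
```

Run:
```python
from h import *
p,d,c=shot("top","top1"); W=cloud(d,c)
m=(d>0)&(W[...,0]<0.9)&(W[...,0]>.2)&(abs(W[...,1])<.5)
H=np.zeros((18,25))
for x,y,z in W[m]: 
    i=int((x-.2)/.04);j=int((.5-y)/.04)
    H[i,j]=max(H[i,j],z)
print("rows x from .2 step .04; cols y from .5 down");print((H*100).round().astype(int))
a=np.deg2rad(-45)
manip.move_ptp([0.47,0.25,0.26],Rd(a)); print(manip.current_time())
shot("wrist","w1")
for k in ("zero_cap","power","console"): print(k,[( np.round(r['at'],4),round(r['confidence'],2)) for r in manip.look_for("wrist",k)])
manip.move_l([0.53,0.22,0.26]); print(manip.current_time())
shot("wrist","w2")
for k in ("zero_cap","power","console"): print(k,[( np.round(r['at'],4),round(r['confidence'],2)) for r in manip.look_for("wrist",k)])
```

```text
rows x from .2 step .04; cols y from .5 down
[[ 0  0  0  0  0  0  0  0  0  0  0  0  0  0  0  0  0  0  0  0  0  0  0  0
   1]
 [ 0  0  0  0  0  0  0  0  0  0  0  0  0  0  0  0  0  0  0  0  0  0  0  0
   0]
 [ 0  0  0  0  0  0  0  0  0  0  0  0  0  0  0  0  0  0  0  0  0  0  0  0
   0]
 [ 0  1  0  0  0  0  0  0  0  0  0  0  1  0  0  0  1  0  0  0  0  0  0  0
   0]
 [ 1  0  0  0  1  0  0  0  0  0  1  0  0  1  1  0  1  0  0  0  0  0  0  0
   0]
 [ 0  1  1  1  1  0  1  0  0  0  1  0  1  0  0  0  8  1  0  0  0  0  0  0
   0]
 [ 0  1  1  1  5  5  5  5  5  0  0  0  0  0  0 16 16  0  0  0  0  2  2  0
   0]
 [ 1  1  0  1  5  6  5  5  5  0  1  0  0  0  0 16 16  1  0  0  0  0  0  0
   0]
 [ 1  0  0  0  6  6  6  6  5  0  0  1  0  0  0  7  7  7  6  6  0  0  0  0
   0]
 [ 0  1  1  1  3  5  6  6  5  0  1  1  0  0  0  7 13  7 12 12  0  1  1  0
   0]
 [ 1  1  1  1  0  0  1  0  0  1  0  0  0  0  0  7  7  7  0  0  0  1  1  1
   1]
 [ 0  0  0  0  0  1  1  0  0  0  1  0  1 17 17  0  0  6  0  1  0  0  0  1
   1]
 [ 9  9  8  9  9  9  8  8  9  9  9  1  0 17 17  0  6 12  0  1  0  2  2  0
   0]
 [ 1  1  1  1  1  1  1  1  1  1  8  0  1  1  0  0  0  0  1  1  1  1  2  1
   0]
 [20 20 20 20 20 20 20 20 20  1  8  1  2  2  2  2  1  3  3  1  1  1  0  0
   0]
 [ 5  2  2  2  2  2  2  2 20  1  8  1  2 25 14 14  2  2  0  0  0  2  2  1
   0]
 [11  2  2  2  2  2  2  2 20  1  8  1  2 14 13 25 25  2  2  3  0  2  2  0
   0]
 [14  2  2  2  2  2  2  2 20  1  8  1  2 14  3 14  2  1  2  3  0  2  2  0
   0]]
2.45
zero_cap [(array([0.4901, 0.2757, 0.0357]), 0.71)]
power [(array([0.5121, 0.1902, 0.0376]), 0.58)]
console []
3.25
zero_cap [(array([0.4883, 0.2734, 0.036 ]), 0.45)]
power [(array([0.5105, 0.1853, 0.0358]), 0.49)]
console [(array([0.5177, 0.2397, 0.0493]), 0.65)]
```

View pictures.

Run:
```python
import cv2,numpy as np
a=cv2.imread("pics/w1.png");b=cv2.imread("pics/w2.png")
cv2.imwrite("pics/w12.png",cv2.resize(np.hstack([a,b]),(800,300)))
```

```text
(no output)
```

View pics/w1.png

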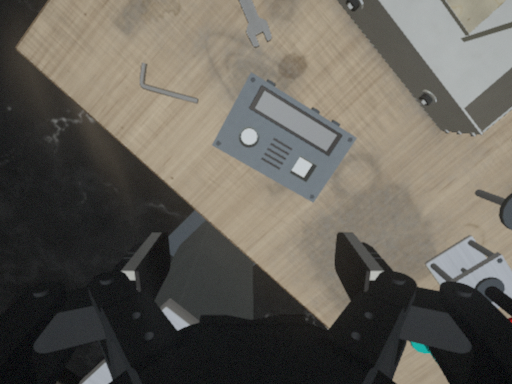

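View pics/w2.png

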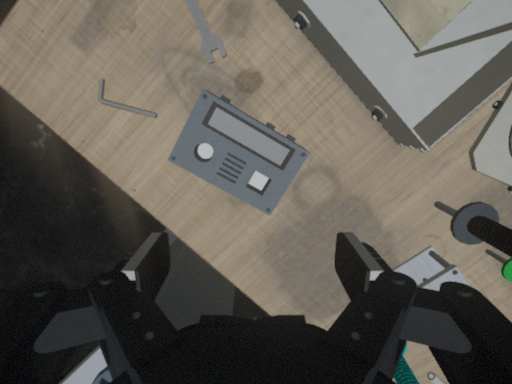

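Both wrist views show the console: the round white cap at w1 (249,137) and w2 (205,151), the square one at (302,168) and (259,181). I'll segment the caps and triangulate.

```bash
cat >> h.py <<'E'
def load(n):
    z=np.load(f"pics/{n}.npz"); return z["p"],z["d"],dict(camera_matrix=z["K"],R=z["R"],t=z["t"])
def tri(rs):
    A=np.zeros((3,3));b=np.zeros(3)
    for o,d in rs:
        d=d/np.linalg.norm(d);P=np.eye(3)-np.outer(d,d);A+=P;b+=P@o
    X=np.linalg.solve(A,b); return X,[np.linalg.norm(np.cross(X-o,d/np.linalg.norm(d))) for o,d in rs]
def blob(mask,u,v):
    n,l,s,ce=cv2.connectedComponentsWithStats(mask.astype(np.uint8)); 
    k=l[v,u]; return ce[k],s[k]
E
python3 - <<'E'
from h import *
for nm,pts in (("round",[(249,137),(205,151)]),("square",[(302,168),(259,181)])):
    rs=[];
    for n,(u,v) in zip(("w1","w2"),pts):
        p,d,c=load(n); ce,s=blob(p.min(2)>150,u,v); print(nm,n,ce,s,"depthpt",pix2w(*ce,d[v,u],c).round(4),"onz34",onz(*ce,.034,c).round(4))
        rs.append(ray(*ce,c))
    print(tri(rs))
    for n,q in zip(("w1","w2"),pts):
        p,d,c=load(n); W=cloud(d,c); 
# console top plane & edges
for n in ("w1","w2"):
    p,d,c=load(n);W=cloud(d,c);m=(d>0)&(W[...,2]>.042)&(W[...,2]<.06)&(abs(W[...,0]-.515)<.12)&(abs(W[...,1]-.235)<.13)
    m=cv2.morphologyEx(m.astype(np.uint8),cv2.MORPH_CLOSE,np.ones((9,9)))
    m=cv2.morphologyEx(m,cv2.MORPH_OPEN,np.ones((5,5)))
    ys,xs=np.nonzero(m); Q=np.array([onz(x,y,.05,c)[:2] for x,y in zip(xs,ys)])
    r=cv2.minAreaRect(Q.astype(np.float32)*1000); print(n,r,"topz",np.median(W[(m>0)&(d>0)][:,2]))
E
```

```text
round w1 [248.72685185 136.01851852] [241 128  17  17 216] depthpt [0.4863 0.2754 0.033 ] onz34 [0.4864 0.2755 0.034 ]
round w2 [205.07103825 150.3989071 ] [198 143  16  16 183] depthpt [0.4862 0.2755 0.0329] onz34 [0.4864 0.2755 0.034 ]
(array([0.48640832, 0.27549592, 0.03388257]), [np.float64(2.2084062338486977e-05), np.float64(2.2084062338469287e-05)])
square w1 [301.3628692  166.73417722] [292 157  20  20 237] depthpt [0.5099 0.1883 0.0342] onz34 [0.5099 0.1882 0.034 ]
square w2 [258.        180.0896861] [249 171  19  19 223] depthpt [0.5095 0.1886 0.0333] onz34 [0.5096 0.1888 0.034 ]
(array([0.50999727, 0.18914721, 0.03670818]), [np.float64(0.000168180400493884), np.float64(0.00016818040049404128)])
w1 ((518.2008666992188, 237.09300231933594), (110.00128936767578, 170.15457153320312), 15.057669639587402) topz 0.050731442395084925
w2 ((518.352783203125, 237.03268432617188), (110.23684692382812, 169.76516723632812), 15.05158519744873) topz 0.050647156900129685
```

Run:
```python
from h import *
a=np.deg2rad(-45)
for i,P in enumerate(([0.60,-0.12,0.27],[0.55,-0.19,0.27])):
    if i==0: manip.move_ptp(P,Rd(a))
    else: manip.move_l(P,max_speed=.2)
    print(manip.current_time())
    shot("wrist",f"s{i+1}")
    for k in ("stylus_grip","stand_hole"): print(k,[( np.round(r['at'],4),round(r['confidence'],2)) for r in manip.look_for("wrist",k)])
```

```text
4.7583
stylus_grip [(array([ 0.4743, -0.1421,  0.0949]), 0.94), (array([ 0.5801, -0.253 ,  0.059 ]), 0.8), (array([ 0.5946, -0.1485,  0.0694]), 0.79), (array([ 0.699 , -0.1874,  0.0619]), 0.71), (array([ 0.6827, -0.0606,  0.0855]), 0.62)]
stand_hole [(array([ 0.5971, -0.1426,  0.0651]), 0.59)]
5.4917
stylus_grip [(array([ 0.5937, -0.1522,  0.0707]), 0.96), (array([ 0.5797, -0.256 ,  0.058 ]), 0.86), (array([ 0.6972, -0.1918,  0.0628]), 0.85), (array([ 0.4728, -0.1483,  0.0814]), 0.66), (array([ 0.671 , -0.0711,  0.0841]), 0.65)]
stand_hole [(array([ 0.5927, -0.1513,  0.0656]), 0.95)]
```

View pics/s1.png

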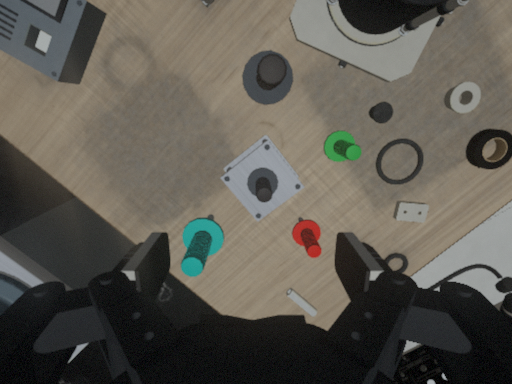

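View pics/s2.png

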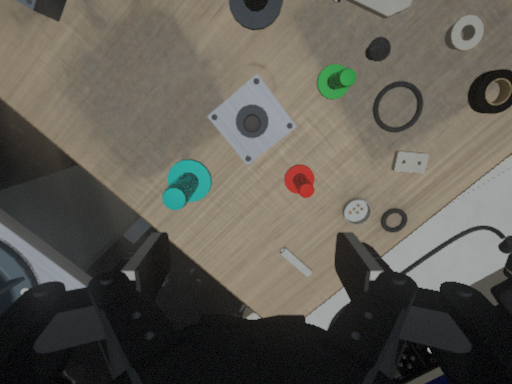

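Stylus in the stand: handle top about s1 (264,194) and s2 (252,121); plate square around s1 (262,180) and s2 (252,118). Next I'll extract plate, collar and handle from the depth.

Run:
```python
from h import *
for n in ("s1","s2"):
    p,d,c=load(n);W=cloud(d,c)
    near=(d>0)&(abs(W[...,0]-.592)<.065)&(abs(W[...,1]+.15)<.065)
    pl=near&(W[...,2]>.061)&(W[...,2]<.078)
    zz=W[pl][:,2]; print(n,"z hist",np.histogram(zz,bins=np.arange(.060,.080,.002))[0], "bright z",np.median(W[near&(W[...,2]>.058)&(p.min(2)>120)][:,2]))
    m=cv2.morphologyEx((near&(W[...,2]>.06)&(W[...,2]<.08)).astype(np.uint8),cv2.MORPH_OPEN,np.ones((5,5)))
    ys,xs=np.nonzero(m);Q=np.array([onz(x,y,.066,c)[:2] for x,y in zip(xs,ys)]);print("plate",cv2.minAreaRect(Q.astype(np.float32)*1000))
    tp=near&(W[...,2]>.118)&(W[...,2]<.14)
    ys,xs=np.nonzero(tp);print("top n",len(xs),"z",np.percentile(W[tp][:,2],[5,50,95]).round(4), "mean",W[tp].mean(0).round(4))
    Q=np.array([onz(x,y,.127,c)[:2] for x,y in zip(xs,ys)]);print(cv2.minEnclosingCircle(Q.astype(np.float32)*1000),Q.mean(0))
    co=near&(W[...,2]>.066)&(W[...,2]<.08)&(p.max(2)<110)
    m=cv2.morphologyEx(co.astype(np.uint8),cv2.MORPH_OPEN,np.ones((5,5)))
    ys,xs=np.nonzero(m);Q=np.array([onz(x,y,.071,c)[:2] for x,y in zip(xs,ys)]);print("collar",cv2.minEnclosingCircle(Q.astype(np.float32)*1000))
    im=p[60:240,170:340][:,:,::-1];cv2.imwrite(f"pics/{n}c.png",cv2.resize(im,None,fx=3,fy=3,interpolation=cv2.INTER_CUBIC))
```

```text
s1 z hist [   2   21  957 1714   71  346   70    1    6    0] bright z 0.06627833119824923
plate ((587.0938110351562, -151.70054626464844), (86.77552795410156, 86.1300048828125), 83.71173858642578)
top n 219 z [0.1211 0.127  0.1284] mean [ 0.5879 -0.1506  0.1264]
((588.1116333007812, -150.80667114257812), 10.613005638122559) [ 0.58799582 -0.1504919 ]
collar ((586.6211547851562, -151.3863067626953), 21.323406219482422)
s2 z hist [   0    3 1011 2200  136  452  128    0    0    0] bright z 0.06643736898394195
plate ((586.9923095703125, -152.0704345703125), (85.9554672241211, 85.98653411865234), 83.6280517578125)
top n 244 z [0.1255 0.1272 0.1284] mean [ 0.587  -0.1516  0.1271]
((586.9913330078125, -151.63150024414062), 10.025086402893066) [ 0.58703519 -0.15161862]
collar ((586.2252807617188, -152.10968017578125), 21.47057342529297)
```

View pics/s2c.png

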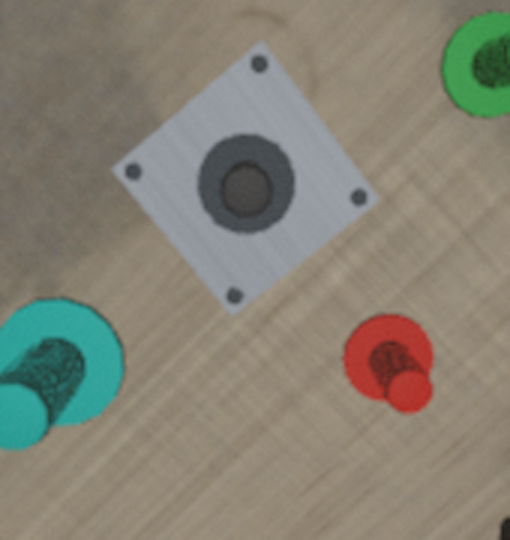

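Stylus axis is at (0.587, −0.1515), handle top z=0.127, plate z=0.066, and hole centre (0.587, −0.152). All views agree, so I'll grasp.

Run:
```python
from h import *
a=np.deg2rad(-45)
manip.set_gripper(0.75,60)
manip.move_l([0.587,-0.1516,0.16],max_speed=.2)
manip.move_l([0.587,-0.1516,0.0795],max_speed=.12)
print(manip.current_ee_pos(),manip.current_force(),manip.current_time())
manip.set_gripper(0.0,60)
print("w",manip.current_grip_width(),manip.current_force(),manip.current_time(),manip.current_ee_pos())
manip.move_l([0.587,-0.1516,0.0845],max_speed=.05)
print("F",manip.current_force())
manip.move_l([0.587,-0.1516,0.255],max_speed=.15)
print(manip.current_grip_width(),manip.current_force(),manip.current_time(),manip.current_ee_pos())
shot("scene","g1s");shot("top","g1t");shot("wrist","g1w")
```

```text
[ 0.58753683 -0.15187234  0.08040824] [-0.23167796  0.04115522 -0.54663087] 7.5667
w 0.19237247959228396 [-1.0529625  -0.71658633  5.09974983] 8.075 [ 0.58741629 -0.15177804  0.08013464]
F [ 0.58113391 -0.50339775 -0.2799334 ]
0.19230388905204687 [-0.15027462 -0.5068252  -1.11014303] 9.6083 [ 0.58659521 -0.15147857  0.25399348]
```

Run:
```python
import cv2,numpy as np
cv2.imwrite("pics/g1.png",np.hstack([cv2.resize(cv2.imread("pics/g1s.png")[100:290,190:390],(400,380)),cv2.resize(cv2.imread("pics/g1t.png")[100:290,220:420],(400,380))]))
```

```text
(no output)
```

View pics/g1.png

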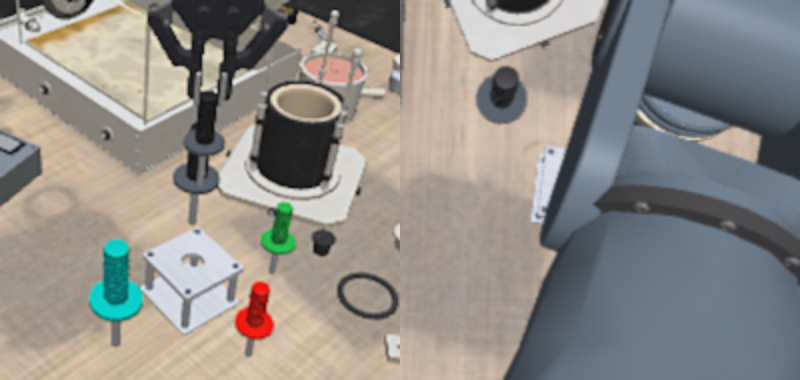

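View pics/g1w.png

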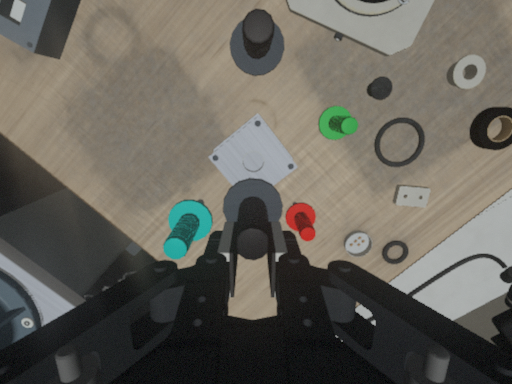

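The stylus is held upright (scene view) and the stand hole is empty. Now carry it to the round recess, with a check above it.

Run:
```python
from h import *
a=np.deg2rad(-45)
manip.move_ptp([0.4864,0.2755,0.21],Rd(a))
manip.move_l([0.4864,0.2755,0.135],max_speed=.15)
print(manip.current_time(),manip.current_ee_pos(),manip.current_force(),manip.current_grip_width())
for n in("scene","wrist","top"): p,d,c=shot(n,"p1"+n[0])
p,d,c=load("p1s");K=c["camera_matrix"]
def pr(X):
    x=c["R"]@np.array(X)+c["t"]; return (K@x)[:2]/x[2]
print("expected tip px",pr([.4864,.2755,.066]),"cap",pr([.4864,.2755,.034]))
u,v=pr([.4864,.2755,.066]).astype(int)
cv2.imwrite("pics/p1.png",cv2.resize(p[v-70:v+50,u-60:u+60][:,:,::-1],(600,600),interpolation=cv2.INTER_CUBIC)); print(u,v)
```

```text
12.025 [0.48701695 0.27547101 0.13573644] [-0.62693073  0.60534256  0.21351851] 0.1974330311979645
expected tip px [158.79333798 165.88294934] cap [160.39584691 174.56436976]
158 165
```

View pics/p1.png

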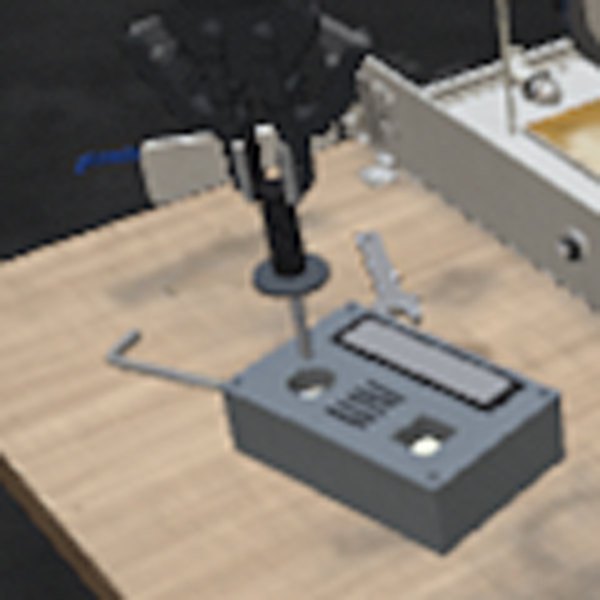

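View pics/p1t.png

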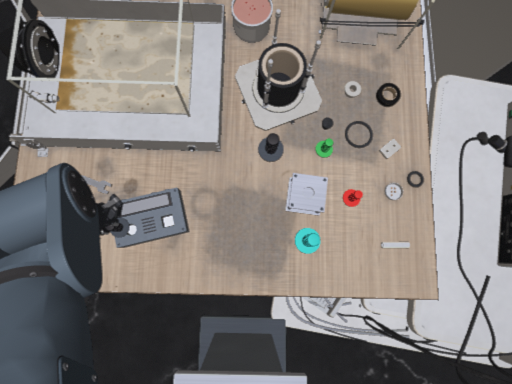

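Run:
```python
from h import *
p,d,c=load("p1s");K=c["camera_matrix"]
def pr(X):
    x=c["R"]@np.array(X)+c["t"]; return (K@x)[:2]/x[2]
u,v=158,165
for n,z in (("cap",.034),("tip",.067),("collar",.122),("handlebot",.127),("fingertip",.1357),("htop",.183),("body",.209)):
    q=pr([.487,.2755,z]); print(n,q.round(1),"crop",((q-[u-60,v-70])*5).round())
W=cloud(d,c)
for cy in range(130,360,10):
    y=v-70+cy//5; row=[]
    for x in range(u-15,u+15):
        if abs(W[y,x,0]-.487)<.04 and abs(W[y,x,1]-.2755)<.04: row.append((x,W[y,x].round(3).tolist()))
    if row: print(cy,y,row[0],row[len(row)//2],row[-1])
```

```text
cap [160.6 174.5] crop [313. 397.]
tip [158.9 165.5] crop [305. 353.]
collar [156.  149.8] crop [290. 274.]
handlebot [155.8 148.3] crop [289. 267.]
fingertip [155.3 145.7] crop [286. 254.]
htop [152.6 131.1] crop [273. 180.]
body [151.  122.6] crop [265. 138.]
130 121 (143, [0.468, 0.28, 0.219]) (155, [0.492, 0.259, 0.219]) (162, [0.504, 0.244, 0.221])
140 123 (143, [0.468, 0.283, 0.212]) (153, [0.489, 0.268, 0.21]) (159, [0.506, 0.267, 0.205])
150 125 (143, [0.469, 0.288, 0.203]) (153, [0.486, 0.263, 0.208]) (159, [0.503, 0.263, 0.202])
160 127 (143, [0.466, 0.284, 0.199]) (153, [0.484, 0.262, 0.202]) (159, [0.501, 0.262, 0.196])
170 129 (143, [0.466, 0.287, 0.192]) (150, [0.488, 0.292, 0.182]) (160, [0.505, 0.266, 0.187])
180 131 (144, [0.467, 0.286, 0.186]) (152, [0.486, 0.276, 0.183]) (159, [0.498, 0.259, 0.187])
190 133 (146, [0.469, 0.28, 0.181]) (152, [0.481, 0.268, 0.183]) (158, [0.494, 0.259, 0.182])
200 135 (149, [0.476, 0.278, 0.174]) (153, [0.483, 0.268, 0.175]) (157, [0.491, 0.26, 0.176])
210 137 (150, [0.475, 0.273, 0.17]) (153, [0.481, 0.266, 0.171]) (156, [0.491, 0.2
[... 633 characters left out ...]
4, 0.127]) (162, [0.495, 0.255, 0.125])
290 153 (150, [0.465, 0.269, 0.124]) (154, [0.472, 0.26, 0.125]) (158, [0.483, 0.257, 0.122])
300 155 (156, [0.484, 0.275, 0.106]) (157, [0.486, 0.273, 0.106]) (157, [0.486, 0.273, 0.106])
310 157 (156, [0.482, 0.273, 0.101]) (157, [0.484, 0.272, 0.1]) (158, [0.488, 0.273, 0.098])
320 159 (156, [0.483, 0.278, 0.091]) (157, [0.483, 0.272, 0.094]) (158, [0.487, 0.273, 0.092])
330 161 (157, [0.484, 0.275, 0.085]) (162, [0.516, 0.312, 0.051]) (167, [0.526, 0.299, 0.053])
340 163 (157, [0.481, 0.273, 0.08]) (164, [0.515, 0.298, 0.051]) (170, [0.527, 0.283, 0.054])
350 165 (151, [0.479, 0.314, 0.051]) (162, [0.507, 0.299, 0.047]) (172, [0.527, 0.271, 0.053])
```

View pics/p1w.png

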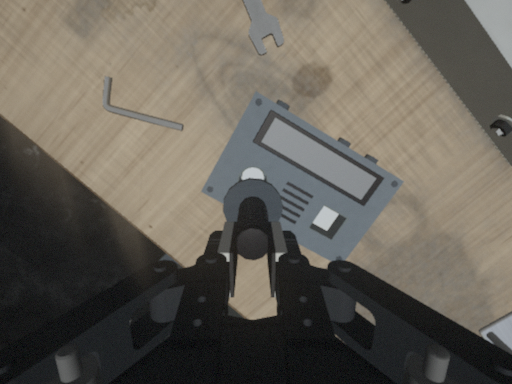

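Run:
```python
from h import *
p,d,c=load("p1w");W=cloud(d,c)
T=Rd(np.deg2rad(-45));L=(W-np.array([.487,.2755,.1357]))@T  # tool coords x down
for v in range(180,330,8):
    print(v,[ (u,*(L[v,u]*1000).round().astype(int)) for u in (215,222,228,234,240,252,266,272,278,284) if d[v,u]>0])
im=p[170:340,170:340][:,:,::-1];cv2.imwrite("pics/p1wc.png",cv2.resize(im,(600,600),interpolation=cv2.INTER_CUBIC))
```

```text
180 [(215, np.int64(86), np.int64(-38), np.int64(0)), (222, np.int64(85), np.int64(-31), np.int64(-1)), (228, np.int64(86), np.int64(-25), np.int64(0)), (234, np.int64(86), np.int64(-19), np.int64(0)), (240, np.int64(12), np.int64(-10), np.int64(-19)), (252, np.int64(9), np.int64(-1), np.int64(-20)), (266, np.int64(98), np.int64(14), np.int64(3)), (272, np.int64(86), np.int64(19), np.int64(0)), (278, np.int64(84), np.int64(25), np.int64(-1)), (284, np.int64(86), np.int64(31), np.int64(0))]
188 [(215, np.int64(86), np.int64(-38), np.int64(8)), (222, np.int64(85), np.int64(-31), np.int64(8)), (228, np.int64(87), np.int64(-25), np.int64(8)), (234, np.int64(8), np.int64(-14), np.int64(-14)), (240, np.int64(8), np.int64(-10), np.int64(-14)), (252, np.int64(9), np.int64(-1), np.int64(-14)), (266, np.int64(9), np.int64(9), np.int64(-14)), (272, np.int64(7), np.int64(13), np.int64(-14)), (278, np.int64(85), np.int64(25), np.int64(8)), (284, np.int64(84), np.int64(31), np.int64(8))]
196 [(215, np.int64(85), np.int64(-38), np.int64(16)), (222, np.int64(86), np.int64(-31), np.int64(16)), (228, 
[... 7848 characters left out ...]
.int64(18), np.int64(204)), (272, np.int64(-113), np.int64(5), np.int64(-9)), (278, np.int64(-113), np.int64(7), np.int64(-9)), (284, np.int64(-122), np.int64(7), np.int64(-17))]
324 [(215, np.int64(-124), np.int64(-11), np.int64(-16)), (222, np.int64(-119), np.int64(-9), np.int64(-12)), (228, np.int64(-118), np.int64(-8), np.int64(-11)), (234, np.int64(-117), np.int64(-6), np.int64(-10)), (240, np.int64(-117), np.int64(-5), np.int64(-10)), (252, np.int64(-117), np.int64(-1), np.int64(-10)), (266, np.int64(-118), np.int64(3), np.int64(-11)), (272, np.int64(-117), np.int64(4), np.int64(-10)), (278, np.int64(-118), np.int64(6), np.int64(-11)), (284, np.int64(-122), np.int64(7), np.int64(-15))]
```

View pics/p1wc.png

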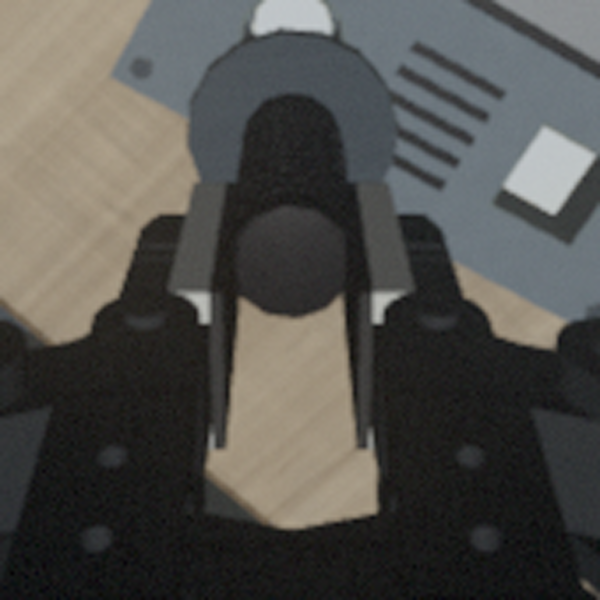

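The depth data shows the visible pads ending about 45 mm behind the nominal TCP, so the pads may hold only the top few mm of the handle. I'll check offline against the earlier open-gripper frames.

Run:
```python
from h import *
T=Rd(np.deg2rad(-45))
for n,P in (("w1",[.47,.25,.26]),("s2",[.55,-.19,.27]),("g1w",[.5866,-.1515,.254]),("p1w",[.487,.2755,.1357])):
    p,d,c=load(n);cam=-c["R"].T@c["t"]; print(n,"cam in tool",((cam-np.array(P))@T).round(4))
    W=cloud(d,c);L=(W-np.array(P))@T
    m=(d>0)&(d<.2)&(abs(L[...,2])<.013)&(abs(L[...,1])<.06)&(L[...,0]<-.02)
    if n in("g1w","p1w"): m&=(abs(L[...,1])>.0105)
    for s in(-1,1):
        q=L[m&(np.sign(L[...,1])==s)]; k=np.argsort(-q[:,0])
        print(s,len(q),"foremost",(q[k[[5,30,100,200]]]*1000).round(1).tolist())
# fingertip TCP from scene
p,d,c=load("p1s");W=cloud(d,c);L=(W-np.array([.487,.2755,.1357]))@T
m=(d>0)&(abs(L[...,1])<.04)&(abs(L[...,1])>.0125)&(abs(L[...,2])<.016)&(L[...,0]<-.005)&(L[...,0]>-.1)
for s in(-1,1):
    q=L[m&(np.sign(L[...,1])==s)];k=np.argsort(-q[:,0]);print("scene",s,(q[k[:25:4]]*1000).round(1).tolist())
p,d,c=load("g1s");W=cloud(d,c);L=(W-np.array([.5866,-.1515,.254]))@T
m=(d>0)&(abs(L[...,1])<.04)&(abs(L[...,1])>.0125)&(abs(L[...,2])<.016)&(L[...,0]<-.005)&(L[...,0]>-.1)
for s in(-1,1):
    q=L[m&(np.sign(L[...,1])==s)];k=np.argsort(-q[:,0]);print("g1s",s,(q[k[:25:4]]*1000).round(1).tolist())
```

```text
w1 cam in tool [-0.1818 -0.0019 -0.0692]
-1 9578 foremost [[-52.2, -44.4, -1.3], [-53.5, -44.4, -2.6], [-56.4, -49.3, -10.6], [-58.8, -44.2, -9.6]]
1 11850 foremost [[-52.3, 41.2, 3.1], [-53.7, 41.4, -2.2], [-56.3, 41.2, -1.4], [-59.0, 41.1, 7.1]]
s2 cam in tool [-0.1822 -0.0013 -0.0696]
-1 9704 foremost [[-52.4, -44.0, 6.3], [-54.1, -43.6, 1.8], [-56.6, -43.9, -10.5], [-59.3, -47.8, -11.3]]
1 11407 foremost [[-52.7, 41.8, -3.0], [-54.1, 41.9, 9.5], [-56.9, 41.9, -10.5], [-59.3, 41.6, 0.1]]
g1w cam in tool [-0.182  -0.0009 -0.0693]
-1 15279 foremost [[-43.4, -12.2, -10.8], [-46.1, -20.6, -6.8], [-50.8, -17.4, -6.7], [-55.6, -18.4, -6.8]]
1 15132 foremost [[-44.1, 13.9, -11.1], [-47.0, 12.6, -11.2], [-51.9, 18.9, -6.7], [-57.7, 15.7, -6.2]]
p1w cam in tool [-0.1825 -0.0012 -0.069 ]
-1 15352 foremost [[-43.3, -10.8, -10.7], [-46.6, -13.7, -10.9], [-51.1, -17.0, -7.3], [-56.1, -13.4, -10.7]]
1 15187 foremost [[-44.7, 12.2, -11.2], [-47.3, 18.9, -6.6], [-52.6, 12.0, -11.3], [-58.3, 12.9, -10.6]]
scene -1 [[-41.1, -17.3, 6.8], [-48.0, -18.6, 8.0], [-53.3, -13.8, 11.3], [-55.5, -20.8, 5.1], [-59.4, -19.8, 6.4], [-63.6, -21.1, 8.5], [-66.8, -15.1, 8.3]]
scene 1 [[-40.3, 13.4, 7.9], [-46.1, 16.8, 6.8], [-50.8, 19.5, 4.0], [-52.2, 13.8, 12.3], [-54.6, 19.0, -0.1], [-57.1, 15.1, 4.5], [-60.5, 19.7, -0.8]]
g1s -1 [[-41.9, -16.2, 9.9], [-45.4, -14.5, 11.4], [-47.5, -12.7, 10.9], [-48.4, -12.7, 8.7], [-50.7, -22.7, 5.9], [-52.1, -15.0, 11.0], [-53.7, -19.0, 6.7]]
g1s 1 [[-43.7, 13.2, 10.0], [-47.0, 17.0, 3.9], [-50.6, 14.6, 6.1], [-53.6, 16.2, 7.1], [-56.2, 19.9, 7.2], [-57.2, 14.0, 5.6], [-59.9, 17.6, 6.0]]
```

Confirmed: with the jaws closed on 20 mm, the real finger ends are about 42 mm behind the nominal TCP. Only about 5 mm of the handle is gripped. I'll set it back in the stand and regrip about 42 mm lower before pressing.

```bash
python3 - <<'E'
from h import *
a=np.deg2rad(-45)
manip.move_l([0.4864,0.2755,0.21],max_speed=.25)
manip.move_ptp([0.587,-0.1516,0.235],Rd(a))
print(manip.current_ee_pos(),manip.current_grip_width(),manip.current_time())
manip.move_l([0.587,-0.1516,0.15],max_speed=.2)
print(manip.current_force(),manip.current_ee_pos())
manip.move_l([0.587,-0.1516,0.081],max_speed=.1)
print(manip.current_force(),manip.current_ee_pos(),manip.current_time())
manip.set_gripper(0.7,60)
shot("wrist","r1w");shot("scene","r1s")
print(manip.current_time())
p,d,c=load("r1w");W=cloud(d,c)
m=(d>0)&(abs(W[...,0]-.587)<.03)&(abs(W[...,1]+.1515)<.03)&(W[...,2]>.115)&(W[...,2]<.135);print(m.sum(),W[m].mean(0).round(4))
E
python3 - <<'E'
import cv2,numpy as np
cv2.imwrite("pics/r1.png",np.hstack([cv2.resize(cv2.imread("pics/r1s.png")[130:290,210:370],(384,384)),cv2.imread("pics/r1w.png")[:,60:460]]))
E
```

```text
[ 0.58709947 -0.15058612  0.23485509] 0.1915423576810607 14.2417
[ 1.05505002  0.38950917 -1.33860256] [ 0.58761913 -0.15131504  0.15095306]
[-0.7202943  -0.15348475 -1.1776463 ] [ 0.58726384 -0.15168863  0.08127487] 15.6583
16.2417
1518 [ 0.588  -0.1505  0.1269]
```

View pics/r1.png

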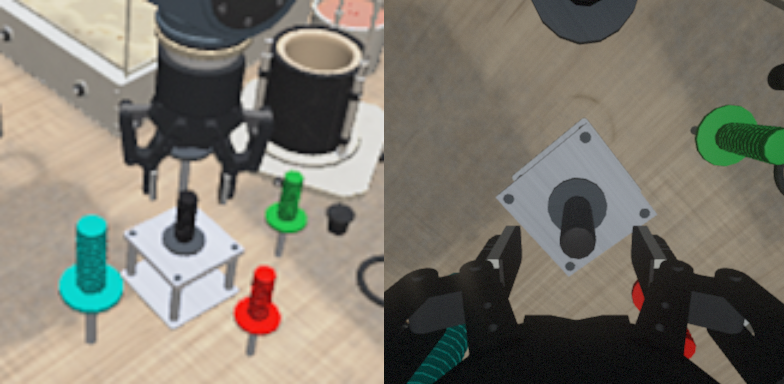

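The stylus is back in the stand with its collar flat, and the open finger ends sit only at the handle's top. Regrip lower, then go to the button.

Run:
```python
from h import *
a=np.deg2rad(-45)
manip.move_l([0.587,-0.1513,0.0385],max_speed=.12)
print(manip.current_ee_pos(),manip.current_force())
manip.set_gripper(0.0,70)
print("w",manip.current_grip_width(),manip.current_force(),manip.current_ee_pos(),manip.current_time())
manip.move_l([0.587,-0.1513,0.205],max_speed=.2)
print("w",manip.current_grip_width(),manip.current_force(),manip.current_ee_pos(),manip.current_time())
manip.move_ptp([0.4864,0.2755,0.16],Rd(a))
manip.move_l([0.4864,0.2755,0.095],max_speed=.15)
print("w",manip.current_grip_width(),manip.current_force(),manip.current_ee_pos(),manip.current_time())
P=np.array(manip.current_ee_pos())
for n in("scene","wrist"): shot(n,"q1"+n[0])
T=Rd(a)
p,d,c=load("q1w");W=cloud(d,c);L=(W-P)@T
# handle top & collar points in tool frame
m=(d>0)&(abs(L[...,1])<.03)&(abs(L[...,2])<.03)&(L[...,0]>-.02)&(L[...,0]<.06);print("collar",np.histogram(L[m][:,0]*1000,bins=range(-20,62,4)))
p,d,c=load("q1s");K=c["camera_matrix"]
def pr(X):
    x=c["R"]@np.array(X)+c["t"]; return (K@x)[:2]/x[2]
t=pr(P+[0,0,-.0267]);u,v=t.astype(int);print("tip exp crop",(t-[u-60,v-70])*5, [ (pr(P+[0,0,-.0267+z])-[u-60,v-70])*5 for z in(.055,.116)])
cv2.imwrite("pics/q1.png",cv2.resize(p[v-70:v+50,u-60:u+60][:,:,::-1],(600,600),interpolation=cv2.INTER_CUBIC))
```

```text
[ 0.58713475 -0.15134714  0.03865974] [0.0800258  0.06631218 0.76085815]
w 0.2175570095624573 [-1.18130017  0.89163522  6.67978711] [ 0.58746834 -0.15143308  0.03931755] 17.2
w 0.21616963535018377 [ 0.1382249   0.07803416 -1.77655927] [ 0.58635076 -0.15109913  0.20367897] 18.1833
w 0.21725653568965028 [ 0.28299673 -0.62040391  0.13158566] [0.48698672 0.27540989 0.09560694] 20.3833
collar (array([   0,    0,    0,    0,    0,    0,    0,    0,    0,    0,    0,
          0,    0,    0,    0,  144, 2431,    8,    9,   31]), array([-20, -16, -12,  -8,  -4,   0,   4,   8,  12,  16,  20,  24,  28,
        32,  36,  40,  44,  48,  52,  56,  60]))
tip exp crop [304.1879495  350.08548893] [array([289.6671896 , 271.23418728]), array([272.37090504, 177.31110334])]
```

View pics/q1.png

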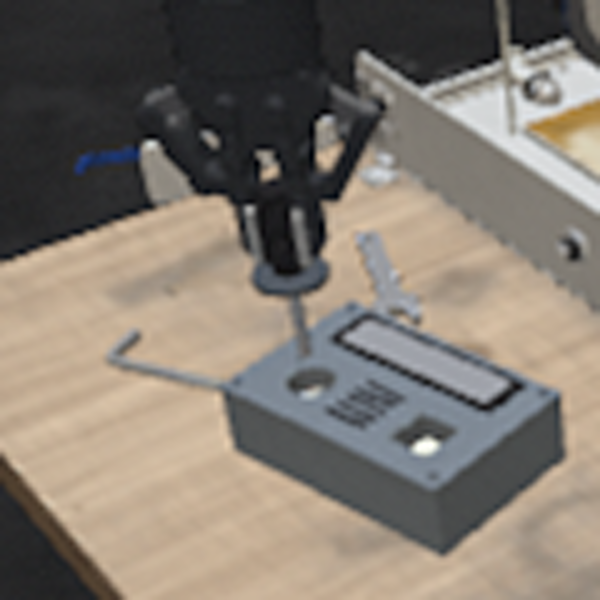

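View pics/q1w.png

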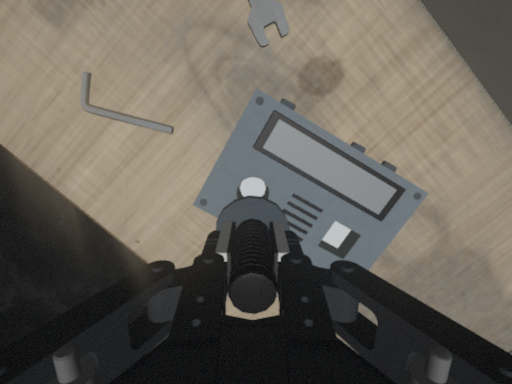

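Firm grip now (pads around the whole handle), with the tip just over the round recess as predicted. Press with force monitoring.

Run:
```python
from h import *
def st(): 
    f=np.mean([manip.current_force()[2] for _ in range(5)]); z=manip.current_ee_pos()[2]; print(round(f,2),round(float(z),4),round(manip.current_time(),2)); return f
manip.move_l([0.4864,0.2755,0.065],max_speed=.1); f0=st()
for z in (.060,.0575,.0555,.0545,.0535,.0525,.0515,.0505):
    manip.move_l([0.4864,0.2755,z],max_speed=.03); f=st()
    if f-f0>9: break
manip.dwell(0.3);st()
shot("scene","pr_s");shot("wrist","pr_w")
manip.dwell(0.9);st();print(manip.current_ee_pos(),manip.current_grip_width())
```

```text
-0.79 0.0652 20.93
1.39 0.0604 21.25
2.29 0.0577 21.5
8.72 0.0561 21.75
8.27 0.0561 22.05
7.82 0.0561 23.05
[0.48685999 0.27575764 0.05610983] 0.2174034960284413
```

Run:
```python
import cv2,numpy as np
a=cv2.resize(cv2.imread("pics/pr_s.png")[95:215,98:218],(400,400));b=cv2.resize(cv2.imread("pics/pr_w.png")[120:320,152:352],(400,400))
cv2.imwrite("pics/pr.png",np.hstack([a,b]))
```

```text
(no output)
```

View pics/pr.png

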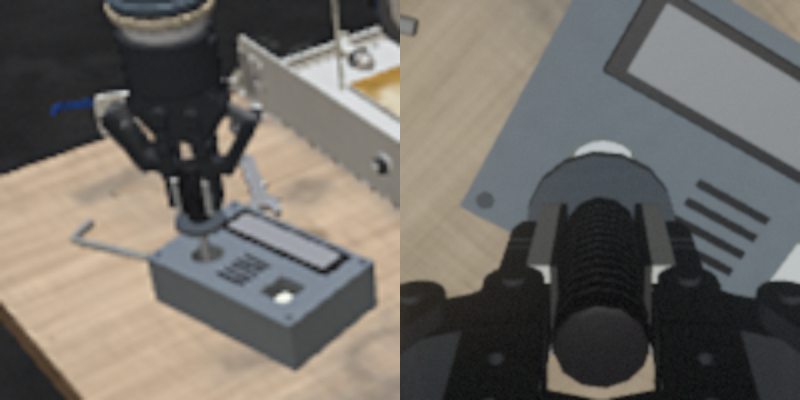

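The rod is down in the round recess. Net force is about 8.6 N against a hard stop (4 N is fully down), held about 1.3 s. Returning the stylus.

Run:
```python
from h import *
a=np.deg2rad(-45)
def st(): 
    f=np.mean([manip.current_force()[2] for _ in range(5)]); print(round(f,2),np.round(manip.current_ee_pos(),4),round(manip.current_time(),2)); return f
manip.move_l([0.4864,0.2755,0.16],max_speed=.2)
manip.move_ptp([0.587,-0.1513,0.195],Rd(a)); st()
manip.move_l([0.5873,-0.1514,0.11],max_speed=.2); f0=st()
shot("wrist","b1w");shot("scene","b1s")
manip.move_l([0.5873,-0.1514,0.045],max_speed=.1); st()
for z in (.0415,.0400,.0390,.038,.037):
    manip.move_l([0.5873,-0.1514,z],max_speed=.03); f=st()
    if f-f0>3: break
```

```text
-1.77 [ 0.5871 -0.1503  0.1948] 25.34
-0.03 [ 0.5879 -0.1511  0.1109] 25.92
-0.14 [ 0.5877 -0.1515  0.0456] 26.82
-1.52 [ 0.5873 -0.1514  0.0417] 27.08
-0.97 [ 0.5873 -0.1514  0.04  ] 27.33
4.08 [ 0.5875 -0.1515  0.0393] 27.58
```

Contact at exactly the grasp height (0.0393), so there was no slip. Release, retreat and check.

Run:
```python
from h import *
manip.set_gripper(0.7)
print(manip.current_grip_width(),manip.current_time())
manip.move_l([0.587,-0.1515,0.13],max_speed=.12)
manip.move_l([0.55,-0.19,0.27],max_speed=.2)
print(manip.current_time(),manip.current_force())
p,d,c=shot("wrist","f1w");shot("scene","f1s");W=cloud(d,c)
near=(d>0)&(abs(W[...,0]-.587)<.06)&(abs(W[...,1]+.1515)<.06)
tp=near&(W[...,2]>.118)&(W[...,2]<.14);print("top",tp.sum(),W[tp].mean(0).round(4))
co=(near&(W[...,2]>.066)&(W[...,2]<.08)&(p.max(2)<110)).astype(np.uint8);co=cv2.morphologyEx(co,cv2.MORPH_OPEN,np.ones((5,5)))
ys,xs=np.nonzero(co);Q=np.array([onz(x,y,.071,c)[:2] for x,y in zip(xs,ys)]);print("collar",cv2.minEnclosingCircle(Q.astype(np.float32)*1000),np.median(W[co>0][:,2]),np.percentile(W[co>0][:,2],[10,90]))
cv2.imwrite("pics/f1.png",np.hstack([cv2.resize(cv2.imread("pics/f1s.png")[130:290,210:370],(384,384)),cv2.resize(cv2.imread("pics/f1w.png")[40:200,170:330],(384,384))]))
```

```text
0.6994116425529571 28.0583
29.8667 [ 0.17938751  1.27588405 -0.20800638]
top 244 [ 0.587  -0.1514  0.1269]
collar ((586.23095703125, -151.70364379882812), 21.194847106933594) 0.0713392431570215 [0.07036236 0.07224874]
```

View pics/f1.png

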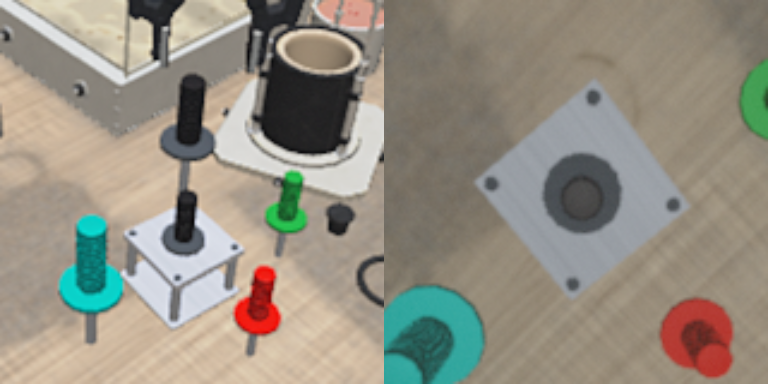

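The stylus stands upright and centred in the stand, its collar flat at z≈0.071, and the gripper is clear. Handing in.

```bash
python3 -c "
from bench import manip
manip.sign_off()"
```

```text
the job is handed in; nothing more can be done
```

I pressed the round button fully down with the stylus tip, put the stylus back in its stand and handed the job in at about 30 s of the 48 s allowed.

- **First grip:** The real finger ends sit about 42 mm behind the stated TCP, so my first grasp held only about 5 mm of the handle. I saw this in the depth images before pressing. I set the stylus back in the stand, regripped it lower, and went on from there.
- **Press:** The rod was inside the round recess, and the square button was not touched. The tip met a hard stop at about 8.6 N net (4 N is fully down) and stayed there about 1.3 s. I judged "fully down" from force and height; the button's travel itself cannot be read.
- **Return:** The collar met the plate at the same height as at the grasp, so the stylus had not slipped. After release the images show:
  - Handle top at (0.587, −0.151, 0.127), as at the start.
  - Collar flat at z≈0.071 and centred on the hole.
  - Gripper clear, and the look-alikes around the stand where they were.

No last check failed; the only disagreement with the description was the finger length.

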